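# Vent and release the pressure cap of a dispensing pot

## Robot

A 7-joint arm with a two-finger parallel gripper is mounted at the origin on a cart in front of the work surface, level with it; the furniture and walls round the work are solid. World frame = base frame: x ahead of the robot, y to its left, z up, the work surface at z = 0. Lengths are in m, angles in rad, forces in N, time in s.
With the tool pointing down it reaches from about 0.35 to 0.9 m from the base axis. Payload 8.1 kg.
Tool frame: the origin (TCP) lies at the centre of the arm's flange, where the gripper is bolted on; the fingertips stand 178 mm ahead of it and the grasp point (between the pads) lies 159 mm ahead of it; z points along the fingers, y is the line along which they close (so a half turn about z gives the same grasp; the last joint's range is limited). The gripper opens to 92 mm and grips with 3 to 60 N. Pads are 19 mm wide; open, the fingers measure 130 mm over their backs; the gripper's body (75 mm by 190 mm) begins 47 mm behind the grasp point.
Start: joints at [1.03, 0.434, 0.025, 1.573, -0.012, 1.134, -0.075], TCP at [0.265, -0.566, 0.405] pointing down, gripper open.
Joint ranges: [-2.62, 2.62], [-0.44, 2.09], [-1.27, 1.32], [0.08, 2.57], [-1.32, 4.46], [0.12, 2], [-2.74, 2.74]. Speed limits (rad/s): [2.22, 2.22, 3.01, 3.01, 3.14, 3.14, 3.14].

## Interface

Orientations are given as a rotation vector (axis times angle).
In Python, from cell import arm gives the robot as it stands. The module is installed in compiled form; this text tells all that it offers.
- The arm moves only by the shell command python3 -m inch 'ROWS' [FORCE]. ROWS is text: rows parted by semicolons, each of 5 numbers parted by spaces: the shift along the tool's x, y, z in m, then the turn about the tool's z in rad, then the finger opening in m, from 0 to 0.0918. In form: x y z roll fingers; .... A call has 1 to 5 rows; each row is the pose to reach, as a shift and turn from the pose commanded when the call began, along the tool's axes at that moment; what a row does not reach only later rows make up. A row lasts 1/10 s, in which the tool goes at most 50 mm and 8.59 degrees, less where a joint would pass 70% of its speed; a pose out of reach is approached as far as the arm can. A call with a gripper value outside its range is refused whole. The fingers move at their own pace and stop on an object; FORCE is the grip in N (left out, the last holds). Time passes only in rows, so rows that repeat a pose let the fingers close. It gives the time, the measured TCP pose, the force, the opening and the grip force at its end, in the units of the state.
- arm.observe(): the state, without advancing time (a new reading comes with each control period).
- arm.get_image(name): name is "scene" or "side" or "wrist"; returns the picture (384x512x3 uint8, red, green, blue); there is no depth.
- arm.get_calibration(name): a dict with "intrinsics" (3x3 intrinsics, pixels), "pose" (4x4, takes a point from camera to world coordinates). Camera axes: x right, y up, looking along -z (the intrinsics and any distortion apply to the point x, -y, -z); pixel columns grow to the right and rows downward; lengths in m; the calibration is good to about 2 mm. A picture is of the moment at which its call begins: read the wrist's pose just before it. get_calibration takes no time and is no camera call; for the wrist camera it gives the pose at the moment of the call.
- arm.sign_off(): hands the job in; it is judged then, once.
Trained networks look in the newest picture that a camera, given by its name, has taken for a name from the list of things; names that differ only in an ending like _2 or _b are one class to them, and where a whole thing is asked for, a point or a joint stands for the part that bears it (a point fixed in the world has none). Each returns a list of dicts, best first, with "conf" (0 to 1); they miss things now and then, are a little off and sometimes report something else, mostly with a low value. They report only what shows in the picture. A call takes as long as a camera call.
- arm.look_for(camera, query): "point" ([row, column] in pixels, amid what is visible of it).
- arm.silhouettes(camera, query): "region" (384x512 bool, what is visible of it) and "point" ([row, column] in pixels, amid what is visible of it).
- arm.place_of(camera, query): "point" ([row, column] in pixels: a listed point, or the origin of a listed thing).
The state is a dict: "clock": time; "joints": joint angles; "dq": joint speeds; "joint_efforts": joint torques, N m; "position": TCP position; "ee_rot": TCP orientation; "force": force on the tool from outside, world axes, zero at the start; "ft_torque": the same for the moment, N m; "width": opening from 0.0 (shut) to 1.0 (fully open); "gripper_force": force on a finger pad.
Only numpy, scipy, OpenCV 4.12 (cv2) and the standard library are available. Lean on these libraries where they do the work, as an engineer would, in place of code of your own. Each camera call takes 0.05 s, during which the arm holds its last target. There are 200 camera calls.

## Task

Open the pressure cap of the pot safely: without pushing down, turn it anticlockwise until it comes up against its first stop, and keep it held against that stop for about a second while the pressure vents. Then push the cap down, turn it on past the stop until it releases and springs up, and leave it like that, without disturbing the other things on the bench.

Things in the scene. Friction and masses are not known exactly. Their poses are not given: they have to be found in the camera images.
- pot: Pressure pot, a plain aluminium cylinder 140 mm in diameter with a steel flange and rubber feet, shoulder 98 mm above the bench; a small gauge stands out at its -x side (to 97 mm from the axis, 65 mm high), an air fitting at its +x side (to 88 mm). Fixed to the bench. Origin: centre of its foot, on the bench; z up along the axis.
- neck: Steel filler neck, 60 mm in diameter, under the cap; fixed to the pot. The first stop is hidden inside it, so that the cap's contact with the neck is its contact with the stop; the neck's axes do not tell where. Origin on the pot's axis, 97 mm above the bench.
- cap: Dark knurled cap on top of the pot, 90 mm in diameter, 18 mm thick. Across its flat top (the deck) runs an upright grip bar through the axis, 84 mm long, 14 mm wide, 22 mm high; fingers may stand astride it and press on the deck. Closed, the deck is 126 mm and the bar's top 148 mm above the bench. Origin: on the axis, at the cap's underside (108 mm up when closed); x along the bar, z up.
- cap_deck (a point): Centre of the cap on its axis, at the height of the deck (foot of the grip bar), 18 mm above the cap's origin; axes as the cap's.
- cap_turn (a joint): Turn of the cap, rad, positive anticlockwise from above; 0 = tight, bar along the pot's x; starts at 0 to 0.1. Turns easily (under 0.15 N m) to the first stop, hidden between 0.25 and 0.6: feel the resistance rise (about 1 N m per 0.1 rad; do not force it). It passes the stop only while pushed down 4 mm, better 6 mm, and is clear of it 0.7 rad later. Releases at 1.15 to 1.3; turn ends at 1.45.
- cap_lift (a joint): Height of the cap, m: 0 while held by its bayonet, negative pushed down against its spring (starts to move at about 9 N, then 0.8 N per mm; 12 to 14 N at -0.005; ends at -0.008), +0.008 when released and sprung up.
- swab_pot: Clear pot of cotton swabs, 52 mm in diameter, 101 mm high, loose on the bench; not to be disturbed. Origin: centre of its underside.
- loupe: Black round loupe, 38 mm in diameter, 32 mm high, loose on the bench; not to be disturbed. Origin: centre of its underside.
- tape_roll: Roll of tape lying flat, 65 mm in diameter, 12 mm high, loose on the bench; not to be disturbed. Origin: centre of its underside.
- chuck_block: Round work holder, aluminium with a dark slotted top, 68 mm in diameter, 44 mm high, loose on the bench; not to be disturbed. Origin: centre of its underside.

How it is judged:
By the outcome, as a careful person would: the job done as asked, in the order asked, and still so for the second after the job is handed in, with the robot touching nothing.
It also fails if it takes over 58 s, if anything falls off the work surface, if the arm or the gripper's body presses on something with over 40 N, if the wrist force passes 120 N, or if a joint passes its speed limit or range.

## Working session

There is one attempt and no reset: what is moved stays moved. The work goes in short steps, Python scripts to look and compute and a shell command to move; the robot and the scene stay as the last step left them, time stands still between calls to the robot, and variables do not carry over. Pictures are saved under pics/ and viewed, at most 10 in all, crops included, and the job is handed in when it is done.

```bash
mkdir -p pics
cat > h.py <<'E'
import numpy as np, cv2
from cell import arm
def ray(c,p):
    k=arm.get_calibration(c);K=np.array(k["intrinsics"]);T=np.array(k["pose"])
    v=np.linalg.inv(K)@[p[1],p[0],1]; d=T[:3,:3]@[v[0],-v[1],-v[2]]
    return T[:3,3],d/np.linalg.norm(d)
def tri(rs):
    A=sum(np.eye(3)-np.outer(d,d) for o,d in rs);b=sum((np.eye(3)-np.outer(d,d))@o for o,d in rs)
    return np.linalg.solve(A,b)
def atz(r,z): o,d=r; return o+d*(z-o[2])/d[2]
E
python3 - <<'E'
from h import *
np.set_printoptions(precision=4,suppress=True)
s=arm.observe();print(s)
ims=[]
R={}
for c in ["scene","side","wrist"]:
    im=arm.get_image(c);ims.append(im)
    print(c,arm.get_calibration(c).keys(),np.array(arm.get_calibration(c)["pose"])[:3,3])
    for q in ["cap","cap_deck","pot","swab_pot","loupe","tape_roll","chuck_block"]:
        for d in arm.place_of(c,q)[:1]:
            print(c,q,np.round(d["point"],1),round(d["conf"],2)); R.setdefault(q,[]).append(ray(c,d["point"]))
for q in R:
    if len(R[q])>1: print(q,tri(R[q][:2]),[atz(r,{"cap":.108,"cap_deck":.126}.get(q,0)) for r in R[q]])
cv2.imwrite("pics/a.png",cv2.resize(np.hstack(ims[:2]),(800,300))[...,::-1])
E
```

```text
{'clock': 0.0, 'joints': array([ 1.0304,  0.4352,  0.025 ,  1.5741, -0.0116,  1.134 , -0.0751]), 'dq': array([-0.0013,  0.0006,  0.0003,  0.0003,  0.0006,  0.0002,  0.0008]), 'joint_efforts': array([ -0.0003, -66.7844,   0.9846, -31.4463,  -0.0605,   0.043 ,
         0.0002]), 'position': array([ 0.2649, -0.5658,  0.404 ]), 'ee_rot': array([-3.0652, -0.6819,  0.0008]), 'force': array([-0.2617, -0.8231, -0.2351]), 'ft_torque': array([-0.0298,  0.0064, -0.0204]), 'gripper_force': 0.0, 'width': 0.9999690149856528}
scene dict_keys(['intrinsics', 'pose']) [0.0108 0.6131 0.7508]
scene cap [194.9 287.5] 0.63
scene cap_deck [189.6 290.1] 0.65
scene pot [235.3 283.3] 0.96
scene swab_pot [176.4 235.6] 0.69
scene loupe [213.1 363.3] 0.64
scene tape_roll [317.8 232.4] 0.68
scene chuck_block [177.8 320.9] 0.86
side dict_keys(['intrinsics', 'pose']) [0.1362 0.629  0.7458]
side cap [188.  285.8] 0.67
side cap_deck [181.  285.2] 0.8
side pot [216.4 284.4] 0.79
side swab_pot [165.7 233. ] 0.86
side loupe [195.4 342.6] 0.71
side tape_roll [293.8 253.5] 0.64
side chuck_block [169.9 300.5] 0.95
wrist dict_keys(['intrinsics', 'pose']) [ 0.3309 -0.5352  0.3843]
cap [0.4646 0.0139 0.1244] [array([ 0.4775, -0.0041,  0.108 ]), array([ 0.4725, -0.    ,  0.108 ])]
cap_deck [ 0.4967 -0.0376  0.0923] [array([ 0.4717, -0.0039,  0.126 ]), array([ 0.4783, -0.0037,  0.126 ])]
pot [0.4512 0.0316 0.0372] [array([0.4714, 0.007 , 0.    ]), array([ 0.47  , -0.0057,  0.    ])]
swab_pot [ 0.725  -0.098  -0.0175] [array([ 0.7002, -0.0704,  0.    ]), array([ 0.7191, -0.0933,  0.    ])]
loupe [ 0.3738 -0.1607  0.0198] [array([ 0.384, -0.183,  0.   ]), array([ 0.38  , -0.1809,  0.    ])]
tape_roll [0.3925 0.2455 0.0091] [array([0.3972, 0.241 , 0.    ]), array([0.3956, 0.2408, 0.    ])]
chuck_block [ 0.5549 -0.2444 -0.0269] [array([ 0.5388, -0.2218,  0.    ]), array([ 0.5382, -0.2068,  0.    ])]
```

View pics/a.png

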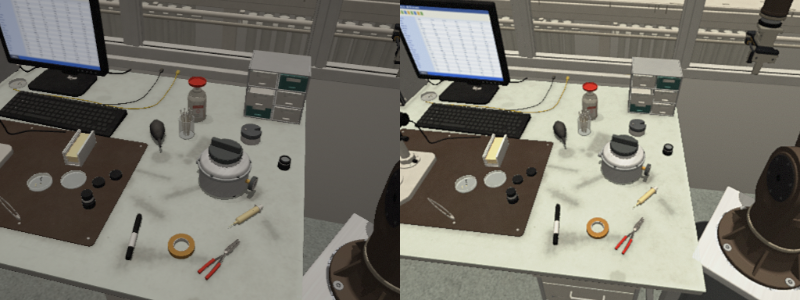

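The scene view (left) shows the pot at about pixel (222,165) of the half-size image with the dark cap and bar on top. The loupe is at (284,162), the chuck block at (250,133), the swabs at (186,123) and the tape at (181,245). The bar's direction needs a closer look, so I'll move the wrist camera over the pot.

```bash
python3 -m inch '0.028 -0.035 0 0 0.0918; 0.056 -0.07 0 0 0.0918; 0.084 -0.105 0 0 0.0918; 0.112 -0.14 0 0 0.0918; 0.14 -0.175 0 0 0.0918'
python3 -m inch '0.028 -0.035 0 0 0.0918; 0.056 -0.07 0 0 0.0918; 0.084 -0.105 0 0 0.0918; 0.112 -0.14 0 0 0.0918; 0.14 -0.175 0 0 0.0918'
python3 -m inch '0.028 -0.035 0 0 0.0918; 0.056 -0.07 0 0 0.0918; 0.07 -0.08 0 0 0.0918; 0.07 -0.08 0 0 0.0918'
python3 - <<'E'
from h import *
np.set_printoptions(precision=4,suppress=True)
s=arm.observe();print(s["clock"],s["position"],s["ee_rot"],s["joints"])
im=arm.get_image("wrist");print(np.array(arm.get_calibration("wrist")["pose"]))
for q in ["cap","cap_deck","pot"]:
    for d in arm.place_of("wrist",q)[:1]: print(q,np.round(d["point"],1),round(d["conf"],2),atz(ray("wrist",d["point"]),{"cap":.108,"cap_deck":.126}.get(q,0)))
cv2.imwrite("pics/b.png",im[...,::-1])
E
```

```text
clock: 1.7
position: [0.3177, -0.3465, 0.4049]
ee_rot: [3.066, 0.682, 0.0]
force: [1.1, 0.6, 0.5]
width: 1.0
gripper_force: 0.0
clock: 2.2
position: [0.3702, -0.1286, 0.4051]
ee_rot: [3.066, 0.682, 0.001]
force: [1.5, 0.0, -0.1]
width: 1.002
gripper_force: 0.0
clock: 2.6
position: [0.4005, -0.0257, 0.4051]
ee_rot: [-3.065, -0.689, -0.002]
force: [-0.5, -0.8, 0.6]
width: 1.002
gripper_force: 0.0
2.6 [ 0.4005 -0.0257  0.4051] [-3.0646 -0.6894 -0.0023] [ 0.3014  0.0953 -0.3949  2.0484  0.0427  1.0042 -1.243 ]
[[ 0.4265  0.8706  0.2453  0.4657]
 [-0.9045  0.4103  0.1163  0.0035]
 [ 0.0006 -0.2715  0.9624  0.3844]
 [ 0.      0.      0.      1.    ]]
cap [ 97.5 271.8] 0.82 [ 0.4731 -0.0073  0.108 ]
cap_deck [ 94.8 269.7] 0.75 [ 0.4735 -0.0051  0.126 ]
pot [ 99.1 261.2] 0.88 [ 0.4692 -0.002   0.    ]
```

View pics/b.png

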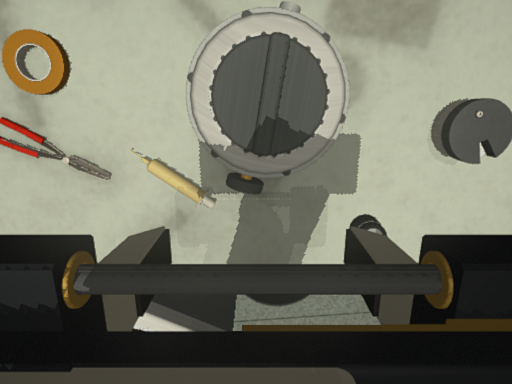

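The wrist view shows the cap centred near (row 95, col 270), the bar running from about (35,278) to (140,262), the gauge at (183,245) and the fitting at (8,290). I'll enlarge it to measure the bar.

Run:
```python
from h import *
im=cv2.imread("pics/b.png")[20:165,195:345]
im=cv2.convertScaleAbs(im,alpha=2.0)
cv2.imwrite("pics/c.png",cv2.resize(im,None,fx=4,fy=4,interpolation=cv2.INTER_CUBIC))
np.set_printoptions(precision=4,suppress=True)
arm.get_image("scene");arm.get_image("side")
rs=[ray(c,arm.place_of(c,"cap_deck")[0]["point"]) for c in ["scene","side","wrist"]]
print(tri(rs),tri(rs[::2]),tri(rs[1:]))
for p in [(35,278),(140,262)]: print(atz(ray("wrist",p),.148))
for p in [(183,245)]: print(atz(ray("wrist",p),.06))
for p in [(8,290)]: print(atz(ray("wrist",p),.06))
```

```text
[ 0.4704 -0.0054  0.1253] [ 0.4751 -0.004   0.1222] [ 0.4683 -0.0075  0.1262]
[0.5096 0.0072 0.148 ]
[ 0.4426 -0.0127  0.148 ]
[ 0.3871 -0.021   0.06  ]
[0.5504 0.0091 0.06  ]
```

View pics/c.png

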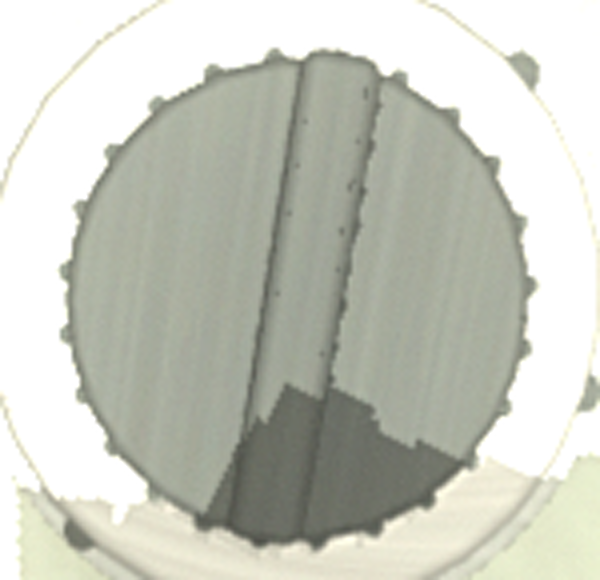

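The bar top's centreline in the crop runs from (338,60) to (266,530). That is image col/row (279.5,35.3) to (261.5,152.3).

Run:
```python
from h import *
np.set_printoptions(precision=4,suppress=True)
a=atz(ray("wrist",(35.3,279.5)),.148);b=atz(ray("wrist",(152.3,261.5)),.148)
d=a-b;print(a,b,(a+b)/2,np.linalg.norm(d),np.arctan2(d[1],d[0]))
# cap rim ellipse at deck height: left (70,300) right(525,285)
for p in [(300,70),(285,527)]: print(atz(ray("wrist",(p[0]/4+20,p[1]/4+195)),.126))
from scipy.spatial.transform import Rotation as Ro
s=arm.observe();R=Ro.from_rotvec(s["ee_rot"]).as_matrix();print(R,s["position"])
```

```text
[0.5099 0.0062 0.148 ] [ 0.4344 -0.0161  0.148 ] [ 0.4722 -0.005   0.148 ] 0.07869383666290213 0.28789949599327724
[0.4553 0.0345 0.126 ]
[ 0.4944 -0.0428  0.126 ]
[[ 0.9063  0.4227 -0.    ]
 [ 0.4227 -0.9063 -0.0002]
 [-0.0001  0.0002 -1.    ]] [ 0.3995 -0.0289  0.4047]
```

```bash
python3 -m inch '0.04 0.005 0 0.074 0.0918; 0.075 0.010 0 0.148 0.0918; 0.075 0.010 0.03 0.148 0.0918; 0.075 0.010 0.055 0.148 0.0918; 0.075 0.010 0.055 0.148 0.0918'
python3 - <<'E'
from h import *
np.set_printoptions(precision=4,suppress=True)
s=arm.observe();print(s["clock"],s["position"],s["ee_rot"],s["joints"],s["force"])
im=arm.get_image("wrist")
for q in ["cap","cap_deck"]:
    for d in arm.place_of("wrist",q)[:1]: print(q,np.round(d["point"],1),round(d["conf"],2),atz(ray("wrist",d["point"]),{"cap":.108,"cap_deck":.126}.get(q,0)))
T=np.array(arm.get_calibration("wrist")["pose"]);K=np.array(arm.get_calibration("wrist")["intrinsics"])
def px(p):
    c=T[:3,:3].T@(np.array(p)-T[:3,3]);u=K@[c[0],-c[1],-c[2]];return u[:2]/u[2]
im=cv2.convertScaleAbs(im[...,::-1].copy(),alpha=1.6)
th=.288;c=np.array([.4725,-.0045]);e=np.array([np.cos(th),np.sin(th)]);n=np.array([-e[1],e[0]])
for sg in (-1,1):
    a,b=[px([*(c+e*t*.042+n*sg*.007),.148]) for t in(-1,1)];cv2.line(im,tuple(int(round(v)) for v in a),tuple(int(round(v)) for v in b),(0,0,255),1)
cv2.imwrite("pics/d.png",im)
E
```

```text
clock: 3.55
position: [0.4708, -0.006, 0.347]
ee_rot: [-3.108, -0.453, 0.009]
force: [-0.5, 0.0, 0.5]
width: 1.002
gripper_force: 0.0
3.55 [ 0.4708 -0.006   0.347 ] [-3.108  -0.4531  0.0091] [ 0.2128  0.2825 -0.3819  1.9847  0.1316  0.9038 -1.5189] [-0.4923  0.0435  0.4956]
cap [202.2 251.6] 0.76 [ 0.474 -0.001  0.108]
cap_deck [207.2 254.4] 0.83 [ 0.4772 -0.0024  0.126 ]
```

View pics/d.png

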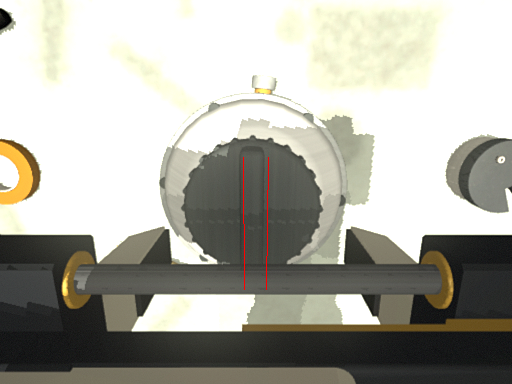

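The projected bar (red, cols 243–267) lies about 2 px right of and 8 px below the true bar (cols 240–264, top end at row 147). That puts the centre at about (0.4765, -0.002), which agrees with the network's cap_deck. I'll correct and descend.

```bash
python3 -m inch '0.006 -0.002 0 0 0.0918; 0.006 -0.002 0.02 0 0.06; 0.006 -0.002 0.037 0 0.05; 0.006 -0.002 0.037 0 0.05; 0.006 -0.002 0.037 0 0.05' 20
python3 - <<'E'
from h import *
np.set_printoptions(precision=4,suppress=True)
s=arm.observe();print(s["clock"],s["position"],s["ee_rot"],s["joints"],s["force"],s["ft_torque"])
im=arm.get_image("side");a=cv2.resize(im[110:260,200:380],(540,450))
cv2.imwrite("pics/e.png",cv2.convertScaleAbs(a[...,::-1],alpha=1.3))
E
```

```text
clock: 4.2
position: [0.4775, -0.0017, 0.3137]
ee_rot: [3.109, 0.454, 0.001]
force: [0.3, 0.2, 0.9]
width: 0.698
gripper_force: 0.0
4.2 [ 0.4775 -0.0017  0.3137] [3.1086 0.4535 0.0015] [ 0.1908  0.3343 -0.3733  2.0123  0.1642  0.8223 -1.5567] [0.3276 0.1558 0.8807] [ 0.0416  0.0301 -0.0041]
```

View pics/e.png

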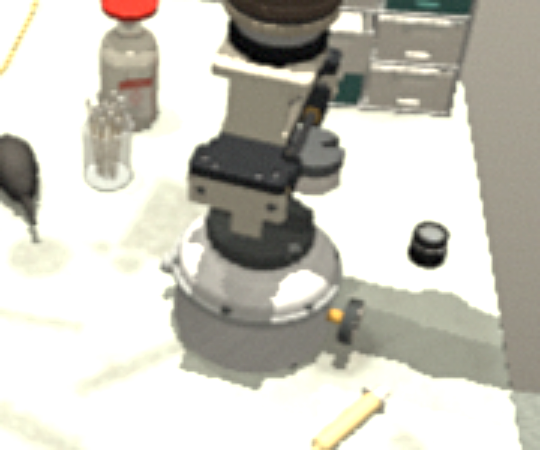

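The side view shows the fingers straddling the bar just above the deck. Next I'll lower 5 mm and close gently.

```bash
python3 -m inch '0 0 0.005 0 0.05; 0 0 0.005 0 0.02; 0 0 0.005 0 0.005; 0 0 0.005 0 0.005; 0 0 0.005 0 0.005' 25
python3 -m inch '0 0 0 0 0.005; 0 0 0 0 0.005;0 0 0 0 0.005'
python3 - <<'E'
from h import *
s=arm.observe();print(s["ft_torque"],s["position"],s["force"])
E
```

```text
clock: 4.75
position: [0.4771, -0.0019, 0.3079]
ee_rot: [3.109, 0.453, 0.0]
force: [0.1, 0.3, -0.4]
width: 0.249
gripper_force: 0.0
clock: 5.05
position: [0.4767, -0.0005, 0.3078]
ee_rot: [-3.107, -0.455, 0.001]
force: [-2.8, 6.3, 1.5]
width: 0.149
gripper_force: 25.0
[ 1.28048608  0.53728715 -0.09199571] [ 0.4766818  -0.00049273  0.30778494] [-2.77707311  6.29758181  1.4896092 ]
```

```bash
cat > st.py <<'E'
from h import *
np.set_printoptions(precision=4,suppress=True)
s=arm.observe();r=s["ee_rot"];r=r*(1 if r[0]>0 else -1)
print("ang %.4f"%(2*np.arctan2(r[1],r[0])),"tz",s["ft_torque"],s["position"],s["force"],s["clock"],s["joints"][6])
E
python3 -m inch '0 -0.0014 0 0 0.005; 0 -0.0014 0 0 0.005; 0 -0.0014 0 -0.03 0.005; 0 -0.0014 0 -0.06 0.005'
python3 st.py
python3 -m inch '0 0 0 -0.02 0.005; 0 0 0 -0.04 0.005; 0 0 0 -0.06 0.005'
python3 st.py
```

```text
clock: 5.45
position: [0.4765, -0.0001, 0.3078]
ee_rot: [-3.092, -0.551, 0.0]
force: [-2.8, 3.4, 2.7]
width: 0.154
gripper_force: 25.0
ang 0.3528 tz [ 0.9422  0.5336 -0.1695] [ 0.4765 -0.0001  0.3078] [-2.7513  3.4066  2.6614] 5.45 -1.50834879870332
clock: 5.75
position: [0.4765, 0.0, 0.3078]
ee_rot: [-3.074, -0.643, 0.0]
force: [-2.9, 5.0, 2.9]
width: 0.149
gripper_force: 25.0
ang 0.4124 tz [ 1.1922  0.5586 -0.1176] [0.4765 0.     0.3078] [-2.8932  4.9871  2.9141] 5.75 -1.4554564423239107
```

```bash
python3 -m inch '0 -0.001 -0.0006 -0.02 0.005; 0 -0.001 -0.0006 -0.04 0.005; 0 -0.001 -0.0006 -0.06 0.005'
python3 st.py
python3 -m inch '0 0 0 -0.02 0.005; 0 0 0 -0.04 0.005; 0 0 0 -0.06 0.005'
python3 st.py
```

```text
clock: 6.05
position: [0.4764, 0.0003, 0.308]
ee_rot: [-3.055, -0.733, -0.0]
force: [2.9, 3.7, -9.9]
width: 0.15
gripper_force: 25.0
ang 0.4712 tz [ 0.7421 -0.7188 -0.2859] [0.4764 0.0003 0.308 ] [ 2.8813  3.6761 -9.9368] 6.05 -1.403962571952642
clock: 6.35
position: [0.4763, 0.0004, 0.308]
ee_rot: [-3.031, -0.825, 0.0]
force: [3.1, 4.2, -12.4]
width: 0.148
gripper_force: 25.1
ang 0.5314 tz [ 0.9131 -0.8061 -0.3324] [0.4763 0.0004 0.308 ] [  3.0688   4.2314 -12.3856] 6.35 -1.3506650009362355
```

```bash
python3 -m inch '0 0 0.0005 0 0.005; 0 0 0.0005 0 0.005'
python3 st.py
python3 -m inch '0 -0.0005 0 -0.015 0.005; 0 -0.0005 0 -0.03 0.005; 0 -0.0005 0 -0.03 0.005'
python3 st.py
```

```text
clock: 6.55
position: [0.4762, 0.0005, 0.3079]
ee_rot: [-3.032, -0.823, -0.0]
force: [2.1, 4.1, -6.3]
width: 0.151
gripper_force: 25.0
ang 0.5302 tz [ 0.7859 -0.3261 -0.0784] [0.4762 0.0005 0.3079] [ 2.0734  4.0783 -6.287 ] 6.55 -1.3524162998626599
clock: 6.85
position: [0.4761, 0.0006, 0.3079]
ee_rot: [3.019, 0.869, 0.001]
force: [3.4, 2.3, -5.9]
width: 0.152
gripper_force: 25.0
ang 0.5605 tz [ 0.4158 -0.6671 -0.1471] [0.4761 0.0006 0.3079] [ 3.4132  2.2637 -5.9429] 6.85 -1.3261681242795968
```

```bash
python3 -m inch '0 0 0.0002 -0.02 0.005; 0 0 0.0002 -0.04 0.005; 0 0 0.0002 -0.04 0.005'
python3 st.py
python3 -m inch '0 0 0 -0.02 0.005; 0 0 0 -0.04 0.005; 0 0 0 -0.04 0.005'
python3 st.py
```

```text
clock: 7.15
position: [0.4761, 0.0008, 0.3078]
ee_rot: [3.001, 0.93, 0.001]
force: [1.7, 1.7, -1.9]
width: 0.153
gripper_force: 25.0
ang 0.6009 tz [ 0.3218 -0.4276 -0.062 ] [0.4761 0.0008 0.3078] [ 1.7396  1.7365 -1.9444] 7.15 -1.2906152967831055
clock: 7.45
position: [0.476, 0.0008, 0.3078]
ee_rot: [2.982, 0.989, 0.0]
force: [1.3, 2.2, 1.0]
width: 0.153
gripper_force: 25.0
ang 0.6408 tz [ 0.334  -0.2812 -0.2225] [0.476  0.0008 0.3078] [1.2882 2.1568 0.9882] 7.45 -1.2552842395299453
```

```bash
python3 -m inch '0 0 0 -0.02 0.005; 0 0 0 -0.02 0.005'
python3 st.py
python3 -m inch '0 0 0 -0.02 0.005; 0 0 0 -0.02 0.005'
python3 st.py
```

```text
clock: 7.65
position: [0.476, 0.0008, 0.3078]
ee_rot: [2.972, 1.019, 0.0]
force: [1.5, 1.8, 3.7]
width: 0.148
gripper_force: 25.1
ang 0.6605 tz [ 0.3947 -0.2217 -0.3311] [0.476  0.0008 0.3078] [1.4861 1.7515 3.673 ] 7.65 -1.237737486075367
clock: 7.85
position: [0.476, 0.0008, 0.3078]
ee_rot: [2.961, 1.049, 0.0]
force: [0.8, 2.2, 3.0]
width: 0.154
gripper_force: 25.2
ang 0.6806 tz [ 0.3812 -0.1336 -0.4534] [0.476  0.0008 0.3078] [0.7708 2.1936 3.015 ] 7.85 -1.2199649704023399
```

Resistance is rising steadily, so the cap is on the stop. I'll add slightly more turn and hold it there for over a second.

```bash
python3 -m inch '0 0 -0.0002 -0.02 0.005; 0 0 -0.0002 -0.02 0.005; 0 0 -0.0002 -0.02 0.005; 0 0 -0.0002 -0.02 0.005; 0 0 -0.0002 -0.02 0.005' 30
python3 st.py
python3 -m inch '0 0 0 -0.01 0.005; 0 0 0 -0.01 0.005; 0 0 0 -0.01 0.005; 0 0 0 -0.01 0.005; 0 0 0 -0.01 0.005'
python3 st.py
python3 -m inch '0 0 0 0 0.005; 0 0 0 0 0.005; 0 0 0 0 0.005; 0 0 0 0 0.005'
python3 st.py
```

```text
clock: 8.35
position: [0.476, 0.0008, 0.3078]
ee_rot: [2.951, 1.077, 0.0]
force: [1.5, 2.5, 0.3]
width: 0.151
gripper_force: 30.4
ang 0.6996 tz [ 0.4331 -0.4753 -0.5787] [0.476  0.0008 0.3078] [1.4896 2.5484 0.2583] 8.35 -1.2030042820130924
clock: 8.85
position: [0.476, 0.0008, 0.3078]
ee_rot: [2.946, 1.091, 0.0]
force: [2.5, 1.1, -0.0]
width: 0.153
gripper_force: 30.6
ang 0.7096 tz [ 0.4931 -0.597  -0.5788] [0.476  0.0008 0.3078] [ 2.5183  1.0505 -0.0033] 8.85 -1.1940751976591082
clock: 9.25
position: [0.476, 0.0008, 0.3078]
ee_rot: [2.946, 1.092, 0.0]
force: [3.1, 2.1, -1.1]
width: 0.152
gripper_force: 30.6
ang 0.7098 tz [ 0.4949 -0.6719 -0.6137] [0.476  0.0008 0.3078] [ 3.119   2.1195 -1.0775] 9.25 -1.1940432922353974
```

```bash
python3 -m inch '0 0 0.0015 0.02 0.005; 0 0 0.003 0.02 0.005; 0 0 0.0045 0.02 0.005; 0 0 0.006 0.02 0.005; 0 0 0.006 0.02 0.005' 40
python3 st.py
```

```text
clock: 9.75
position: [0.4759, 0.001, 0.3025]
ee_rot: [2.955, 1.063, 0.0]
force: [-1.6, 1.6, 12.8]
width: 0.147
gripper_force: 40.0
ang 0.6907 tz [0.4124 0.3891 0.01  ] [0.4759 0.001  0.3025] [-1.6028  1.5733 12.8153] 9.75 -1.217700176256228
```

```bash
python3 -m inch '0 0 0.001 0 0.005; 0 0 0.001 -0.04 0.005; 0 0 0.001 -0.08 0.005; 0 0 0.001 -0.12 0.005; 0 0 0.001 -0.16 0.005'
python3 st.py
python3 -m inch '0 0 0 -0.05 0.005; 0 0 0 -0.1 0.005; 0 0 0 -0.15 0.005; 0 0 0 -0.15 0.005'
python3 st.py
```

```text
clock: 10.25
position: [0.4757, 0.0013, 0.3016]
ee_rot: [2.86, 1.299, -0.0]
force: [-2.9, 3.1, 13.5]
width: 0.152
gripper_force: 40.0
ang 0.8525 tz [ 0.7705  0.743  -0.0531] [0.4757 0.0013 0.3016] [-2.8625  3.0995 13.4824] 10.25 -1.076829416880162
clock: 10.65
position: [0.4755, 0.0015, 0.3015]
ee_rot: [-2.755, -1.51, 0.001]
force: [-4.3, 3.9, 13.9]
width: 0.148
gripper_force: 40.0
ang 1.0031 tz [0.8893 0.8744 0.0389] [0.4755 0.0015 0.3015] [-4.3475  3.934  13.9121] 10.65 -0.9452757687426083
```

Past the stop, with the push holding at about 6 mm. I'll keep turning.

```bash
python3 -m inch '0 0 0 -0.05 0.005; 0 0 0 -0.1 0.005; 0 0 0 -0.15 0.005; 0 0 0 -0.2 0.005; 0 0 0 -0.25 0.005'
python3 st.py
python3 -m inch '0 0 0 -0.05 0.005; 0 0 0 -0.1 0.005; 0 0 0 -0.15 0.005; 0 0 0 -0.2 0.005; 0 0 0 -0.2 0.005'
python3 st.py
```

```text
clock: 11.15
position: [0.475, 0.0018, 0.3013]
ee_rot: [-2.544, -1.842, 0.002]
force: [-5.3, 4.2, 13.8]
width: 0.148
gripper_force: 40.0
ang 1.2535 tz [ 1.1489  1.2342 -0.0932] [0.475  0.0018 0.3013] [-5.2792  4.2296 13.7547] 11.15 -0.7271794903865465
clock: 11.65
position: [0.4746, 0.002, 0.3011]
ee_rot: [-2.346, -2.086, 0.003]
force: [-7.7, 5.6, 13.7]
width: 0.147
gripper_force: 40.0
ang 1.4537 tz [1.232  1.4846 0.0488] [0.4746 0.002  0.3011] [-7.6707  5.6207 13.7067] 11.65 -0.5538437758568698
```

```bash
python3 -m inch '0.0008 -0.0016 0 0 0.005; 0.0008 -0.0016 0 -0.05 0.005; 0.0008 -0.0016 0 -0.1 0.005; 0.0008 -0.0016 0 -0.14 0.005; 0.0008 -0.0016 0 -0.14 0.005'
python3 st.py
python3 -m inch '0 0 -0.003 0 0.005; 0 0 -0.006 0 0.005; 0 0 -0.009 0 0.005; 0 0 -0.009 0 0.005'
python3 st.py
```

```text
clock: 12.15
position: [0.4738, 0.0022, 0.3014]
ee_rot: [-2.197, -2.245, 0.002]
force: [-3.3, 1.9, 13.0]
width: 0.147
gripper_force: 40.0
ang 1.5925 tz [0.5962 0.8233 0.0356] [0.4738 0.0022 0.3014] [-3.333   1.9115 12.9856] 12.15 -0.4352360334228866
clock: 12.55
position: [0.4738, 0.0022, 0.3102]
ee_rot: [-2.199, -2.244, 0.002]
force: [-1.8, 2.4, 6.5]
width: 0.148
gripper_force: 40.0
ang 1.5910 tz [0.6355 0.3989 0.0261] [0.4738 0.0022 0.3102] [-1.8376  2.3775  6.4584] 12.55 -0.4241126013833262
```

It has released: the cap is 2 mm above its closed height and still pushing up. I'll let it rise fully, then open and withdraw.

```bash
python3 -m inch '0 0 -0.002 0 0.005; 0 0 -0.004 0 0.005; 0 0 -0.0055 0 0.005; 0 0 -0.0055 0 0.005'
python3 st.py
python3 -m inch '0 0 0 0 0.05; 0 0 0 0 0.05; 0 0 0 0 0.05; 0 0 0 0 0.05; 0 0 0 0 0.05'
python3 st.py
```

```text
clock: 12.95
position: [0.4739, 0.002, 0.3152]
ee_rot: [-2.199, -2.242, 0.002]
force: [-3.0, 4.0, 2.6]
width: 0.149
gripper_force: 40.0
ang 1.5904 tz [ 0.8756  0.5684 -0.0263] [0.4739 0.002  0.3152] [-2.974   3.9517  2.5639] 12.95 -0.4170163080093247
clock: 13.45
position: [0.4746, 0.0016, 0.3152]
ee_rot: [2.201, 2.242, -0.0]
force: [-1.1, -0.2, -0.4]
width: 0.522
gripper_force: 0.0
ang 1.5895 tz [ 0.0287 -0.117  -0.0223] [0.4746 0.0016 0.3152] [-1.0698 -0.1801 -0.3653] 13.45 -0.41715194960473473
```

```bash
python3 -m inch '0 0 -0.01 0 0.06; 0 0 -0.03 0 0.07; 0 0 -0.06 0 0.07; 0 0 -0.1 0 0.07; 0 0 -0.12 0 0.07'
python3 -m inch '-0.04 0 0 0 0.07; -0.08 0 0 0 0.07; -0.08 0 0 0 0.07'
python3 - <<'E'
from h import *
np.set_printoptions(precision=4,suppress=True)
w=arm.get_image("wrist");s=arm.get_image("side");c=arm.get_image("scene");print(arm.observe()["clock"],arm.observe()["position"])
rs=[ray(k,arm.place_of(k,"cap_deck")[0]["point"]) for k in ["scene","side","wrist"]];print(tri(rs))
cv2.imwrite("pics/f.png",np.hstack([cv2.resize(w,(400,300)),cv2.resize(s[120:270,200:400],(400,300))])[...,::-1])
E
```

```text
clock: 13.95
position: [0.4748, 0.0024, 0.439]
ee_rot: [2.198, 2.241, 0.004]
force: [-0.1, 0.5, -0.0]
width: 0.763
gripper_force: 0.0
clock: 14.25
position: [0.4758, -0.0837, 0.4358]
ee_rot: [2.208, 2.233, -0.003]
force: [-0.4, -0.4, -0.3]
width: 0.762
gripper_force: 0.0
14.4 [ 0.4759 -0.0778  0.4358]
[0.4703 0.006  0.1447]
```

View pics/f.png

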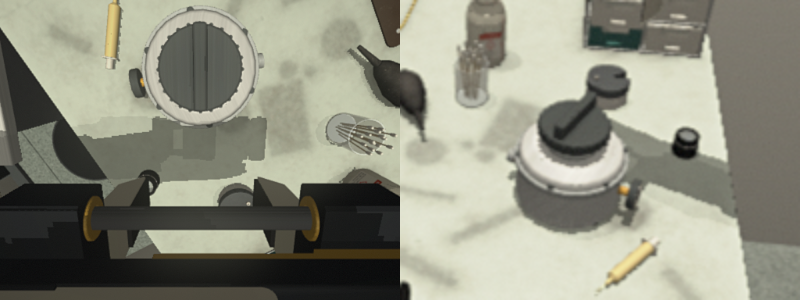

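The wrist view (left) shows the bar at (200,67), turned about 75–80° from the gauge–fitting line. The side view shows the cap standing up at (575,128), with the swabs, chuck block and loupe where they were.

```bash
python3 -c "
from cell import arm
print(arm.sign_off())"
```

```text
the job is handed in; nothing more can be done
None
```

The cap was held against its first stop for over a second, then pushed down, turned past the stop and left released and sprung up; the other things on the bench look undisturbed in the last pictures, and the job was handed in at about 14.5 s.

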